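# Empty the topping shaker into the tray

## Robot

A 6-joint arm with a two-finger parallel gripper is mounted at the origin on the work surface. World frame = base frame: x ahead of the robot, y to its left, z up, the work surface at z = 0. Lengths are in m, angles in rad, forces in N, time in s.
With the tool pointing down it reaches from about 0.225 to 0.875 m from the base axis. Payload 3.4 kg.
Tool frame: the origin (TCP) lies between the finger pads; the fingertips stand 19 mm ahead of it and the grasp point (between the pads) is the TCP; z points along the fingers, y is the line along which they close (so a half turn about z gives the same grasp; the last joint's range is limited). The gripper opens to 85 mm and grips with 20 to 120 N. Pads are 22 mm wide; open, the fingers measure 114 mm over their backs; the gripper's body (76 mm by 85 mm) begins 54 mm behind the grasp point. The pads swing forward as they close: fully open they stand 13 mm farther back than shut.
Start: joints at [1.203, 0.276, 1.505, -0, 1.361, -0.121], TCP at [0.14, 0.558, 0.25] pointing down, gripper open.
Joint ranges: [-2.89, 2.89], [-0.75, 2.08], [0.22, 2.7], [-1.18, 4.32], [0.11, 2.71], [-2.7, 2.7]. Speed limits (rad/s): [2.57, 2.57, 3.14, 3.14, 3.14, 3.14].

## Interface

Orientations are given as a unit quaternion [w, x, y, z].
In Python, from rig import get_state, imaging, ticket gives the robot as it stands. The module is installed in compiled form; this text tells all that it offers.
- The arm moves only by the shell command python3 -m inch 'ROWS' [FORCE]. ROWS is JSON, a list of rows, each an object with "claw": the opening, from -1 (shut) to 1 (fully open); "travel": the shift along the world's x, y, z in units of 200 mm (1.0 is 200 mm), a list of three; "turn": the turn about the world's z in units of 180 degrees (1.0 is 180 degrees). A call has 1 to 5 rows; each row is the pose to reach, as a shift and turn from the pose commanded when the call began, turning the shorter way round; what a row does not reach only later rows make up. A row lasts 1/10 s, in which the tool goes at most 50 mm and 8.59 degrees, less where a joint would pass 70% of its speed; a pose out of reach is approached as far as the arm can. A call with a number of a shift or a turn outside -1 to 1 is refused whole. A call with a gripper value outside its range is refused whole. The fingers move at their own pace and stop on an object; FORCE is the grip in N (left out, the last holds). Time passes only in rows, so rows that repeat a pose let the fingers close. It gives the time, the measured TCP pose, the force, the opening and the grip force at its end, in the units of the state.
- get_state(): the state, without advancing time (a new reading comes with each control period).
- imaging.get_image(name): name is "scene" or "top" or "wrist"; returns the picture (420x560x3 uint8, red, green, blue); there is no depth.
- imaging.camera_params(name): a dict with "camera_matrix" (3x3 intrinsics, pixels), "k1" (the pictures are not rectified: a ray, as slopes to the right and down, at radius r is drawn at 1 + k1 r^2 times it, then the intrinsics apply), "cam_to_world" (4x4, takes a point from camera to world coordinates); the wrist camera has in their place "T_tool_cam" (4x4, takes a point from camera to tool coordinates, whose origin is the TCP and whose axes are the flange's). Camera axes: x right, y down, z forward; pixel columns grow to the right and rows downward; lengths in m; the calibration is good to about 2 mm. A picture is of the moment at which its call begins: read the wrist's pose just before it. camera_params takes no time and is no camera call.
- ticket.sign_off(): hands the job in; it is judged then, once.
The state is a dict: "clock": time; "qpos": joint angles; "qd": joint speeds; "effort": joint torques, N m; "position": TCP position; "ee_rot": TCP orientation; "contact_force": force on the tool from outside, world axes, zero at the start; "moment": the same for the moment, N m; "width": finger opening in m; "gripper_force": force on a finger pad.
Only numpy, scipy, OpenCV 4.12 (cv2) and the standard library are available. Lean on these libraries where they do the work, as an engineer would, in place of code of your own. Each camera call takes 0.05 s, during which the arm holds its last target. There are 200 camera calls.

## Task

The last whole candies in the topping shaker are too big for the holes of its cap. Unscrew the perforated cap (a quarter turn anticlockwise), lift it off and set it down on the counter without dropping it, clear of the tray and the stand; then tip the jar well over in its stand so that all three candies roll out of the wide mouth into the tray. Leave the other things on the counter where they are.

Things in the scene. Friction and masses are not known exactly. Their poses are not given: they have to be found in the camera images.
- stand: Fixed tipping stand that carries the jar: dark base plate (x -60 to +30, y +-60, 10 mm thick), two thin steel uprights at y = +-48 mm (24 mm wide, 110 mm tall). Origin on the counter under the middle of the jar, z up. The jar's hinge axis runs along the stand's y, 95 mm above the origin; the jar tips towards the stand's +x, where the tray is.
- jar (a joint): Tilt of the jar, rad: 0 = upright (stop), grows as the mouth tips towards the stand's +x; 2.2 = stop, mouth pointing down into the tray. Stiff: it stays where it is left and takes about 0.12 N m (2 to 5 N near the mouth). Its back (stand's -x side) is free to be pushed with a fingertip all the way over; past level, press down on it.
- jar_mouth (a point): Centre of the jar's rim; its z axis points out of the mouth along the jar. Clear round straight jar, 43 mm outside diameter, 38 mm bore, 90 mm long; the rim is 60 mm from the hinge axis. Upright, its underside is 65 mm and its rim 155 mm above the counter. Two small lugs stand out 6 mm on its +-y sides below the rim.
- cap: Perforated steel quarter-turn cap on the jar, loose, 70 g. Origin: centre of its underside (137 mm above the counter when on the jar), z up. Skirt and shoulder 62 mm in diameter, 0 to 21 mm above the origin; above it a cylindrical crown 42 mm in diameter, 21 to 47 mm, to grip in any direction.
- cap_top (a point): Middle of the cap's flat dotted top, 47 mm above its origin. Lugs in the skirt hook under the jar's lugs: as it stands the cap cannot be lifted. Turned anticlockwise (seen from above) by 1.0 to 1.7 rad from its start it lifts straight off (20 mm clears the jar); clockwise it meets a stop. It turns freely.
- tray: Fixed open aluminium tray, 200 mm (its x) by 180 mm (y), 32 mm deep, wall 3 mm, just in front of the stand. Origin: centre of its underside.
- candy0_center (a point): Centre of one of the three brown hard candies, balls 24 mm in diameter, 11 g, in the jar at first; too big for the holes of the cap. Smooth: they roll and slide easily.
- candy1_center (a point): Centre of one of the three brown hard candies, balls 24 mm in diameter, 11 g, in the jar at first; too big for the holes of the cap. Smooth: they roll and slide easily.
- candy2_center (a point): Centre of one of the three brown hard candies, balls 24 mm in diameter, 11 g, in the jar at first; too big for the holes of the cap. Smooth: they roll and slide easily.
- jar2: Bystander: closed glass jar, 54 mm in diameter, 100 mm tall. Origin at its underside or middle. Leave it where it is.
- spatula: Bystander: spatula lying on the counter, about 200 mm. Origin at its underside or middle. Leave it where it is.
- sauce: Bystander: cream-coloured sauce bottle with a red top, 60 mm in diameter, 180 mm tall. Origin at its underside or middle. Leave it where it is.
- cup: Bystander: grey cup, 72 mm in diameter, 80 mm tall. Origin at its underside or middle. Leave it where it is.
- bowl: Bystander: white bowl, 120 mm in diameter, 50 mm tall. Origin at its underside or middle. Leave it where it is.
- brush: Bystander: oil brush lying on the counter, about 190 mm. Origin at its underside or middle. Leave it where it is.
- tin: Bystander: blue box tin, 90 by 60 by 55 mm. Origin at its underside or middle. Leave it where it is.
There are look-alikes about, which are no part of the job. Of the things that look like the cap, the larger one is meant. Several things look just like the stand: the one meant starts nearest to the robot's base.

How it is judged:
On the way, in this order (a step that is already met when the one before it is completed fails the run):
1. the cap is lifted off the jar, which is still upright and full (z of cap in the frame of stand above 0.16 m and value of joint jar below 0.5 rad), for 0.1 s.
2. the cap rests on the counter and has been let go, the jar not yet tipped over (height (world z) of cap below 0.06 m and linear speed of cap below 0.05 m/s and contact force between the fingers and cap below 0.1 N and value of joint jar below 1 rad), for 0.2 s.
3. the jar is tipped over, its mouth pointing downward (beyond 1.7 rad) (value of joint jar above 1.7 rad), for 0.1 s.
At the end, for the whole second after the job is handed in: All three candies lie inside the tray (centres within its outline, under 45 mm above its underside), slower than 0.15 m/s; the cap rests on the counter (origin below 60 mm, either way up), its centre over 25 mm outside the tray's outline and over 60 mm from the stand's origin (x of candy0_center in the frame of tray between -0.1 and 0.1 m and y of candy0_center in the frame of tray between -0.09 and 0.09 m and z of each of candy0_center, candy1_center, candy2_center in the frame of tray below 0.045 m and x of candy1_center in the frame of tray between -0.1 and 0.1 m and y of candy1_center in the frame of tray between -0.09 and 0.09 m and x of candy2_center in the frame of tray between -0.1 and 0.1 m and y of candy2_center in the frame of tray between -0.09 and 0.09 m and linear speed of each of candy0, candy1, candy2 below 0.15 m/s and (x of cap in the frame of tray below -0.125 m or x of cap in the frame of tray above 0.125 m or y of cap in the frame of tray below -0.115 m or y of cap in the frame of tray above 0.115 m) and height (world z) of cap between -0.01 and 0.06 m and horizontal distance between cap and stand above 0.06 m and linear speed of cap below 0.03 m/s); the robot touches nothing.
It fails at once if the cap is dropped or thrown (faster than 1 m/s while out of the fingers, a fall of 5 cm) (linear speed of cap above 1 m/s and contact force between the fingers and cap below 0.05 N).
It fails at once if a bystander is moved by more than 40 mm (distance of any of jar2, spatula, sauce, cup, bowl, brush, tin from where it was at the start of the episode above 0.04 m).
It also fails if it takes over 62 s, if anything falls off the work surface, if the arm or the gripper's body presses on something with over 40 N, if the wrist force passes 120 N, or if a joint passes its speed limit or range.

## Working session

There is one attempt and no reset: what is moved stays moved. The work goes in short steps, Python scripts to look and compute and a shell command to move; the robot and the scene stay as the last step left them, time stands still between calls to the robot, and variables do not carry over. Pictures are saved under pics/ and viewed, at most 10 in all, crops included, and the job is handed in when it is done.

```bash
mkdir -p pics
cat > h.py <<'E'
import numpy as np, cv2, json
from rig import get_state, imaging, ticket
from scipy.spatial.transform import Rotation as R
def snap(n,f):
    im=imaging.get_image(n); cv2.imwrite('pics/'+f,im[:,:,::-1]); return im
def T(n):
    p=imaging.camera_params(n)
    if 'cam_to_world' in p: return p,np.array(p['cam_to_world'])
    s=get_state(); q=s['ee_rot']; M=np.eye(4); M[:3,:3]=R.from_quat([q[1],q[2],q[3],q[0]]).as_matrix(); M[:3,3]=s['position']
    return p,M@np.array(p['T_tool_cam'])
def atz(n,uv,z):
    p,M=T(n); K=np.array(p['camera_matrix'])
    d=np.array([(uv[0]-K[0,2])/K[0,0],(uv[1]-K[1,2])/K[1,1]]); x=d.copy()
    for _ in range(20): x=d/(1+p['k1']*(x@x))
    r=M[:3,:3]@np.array([x[0],x[1],1]); return M[:3,3]+r*(z-M[2,3])/r[2]
def proj(n,P):
    p,M=T(n); K=np.array(p['camera_matrix']); c=np.linalg.inv(M)@np.append(P,1)
    x=c[:2]/c[2]; x=x*(1+p['k1']*(x@x)); return K[:2,:2]@x+K[:2,2]
E
python3 - <<'E'
from h import *
a=snap('top','a.png');b=snap('scene','b.png');
for n in('top','scene','wrist'):
    p,M=T(n);print(n,M.round(3).tolist(),np.array(p['camera_matrix']).round(1).tolist(),p['k1'])
print(get_state())
E
```

```text
top [[0.013, -0.986, 0.169, 0.304], [-1.0, -0.013, 0.004, 0.022], [-0.002, -0.169, -0.986, 1.807], [0.0, 0.0, 0.0, 1.0]] [[522.9, 0.0, 287.3], [0.0, 522.9, 201.2], [0.0, 0.0, 1.0]] -0.1974368117665304
scene [[-0.714, 0.463, -0.526, 1.332], [0.7, 0.465, -0.542, 0.809], [-0.006, -0.755, -0.656, 1.051], [0.0, 0.0, 0.0, 1.0]] [[457.3, 0.0, 287.3], [0.0, 457.3, 211.8], [0.0, 0.0, 1.0]] -0.06842018279385506
wrist [[0.244, 0.917, 0.315, 0.059], [0.97, -0.23, -0.08, 0.579], [-0.0, 0.325, -0.946, 0.374], [0.0, 0.0, 0.0, 1.0]] [[360.0, 0.0, 277.8], [0.0, 360.0, 206.8], [0.0, 0.0, 1.0]] 0.004967211628389275
{'clock': 0.1, 'qpos': array([ 1.20297942e+00,  2.76544174e-01,  1.50601702e+00, -2.25312119e-06,
        1.36069615e+00, -1.20988126e-01]), 'qd': array([ 0.00085632, -0.00271442, -0.00145828, -0.00063793,  0.00135352,
        0.00028518]), 'effort': array([ 2.43966424e-03, -4.17706275e+01, -2.46401632e+01, -1.47125743e-04,
        5.91059506e-03,  2.47318360e-05]), 'position': array([0.14032915, 0.55715793, 0.24951492]), 'ee_rot': array([-2.00338707e-04,  1.23101061e-01,  9.92393791e-01, -8.07874056e-04]), 'contact_force': array([ 0.20313738,  0.66889408, -0.48518828]), 'moment': array([-0.05947432,  0.00274753, -0.04461139]), 'gripper_force': 0.0, 'width': 0.0854014587773695}
```

View pics/a.png

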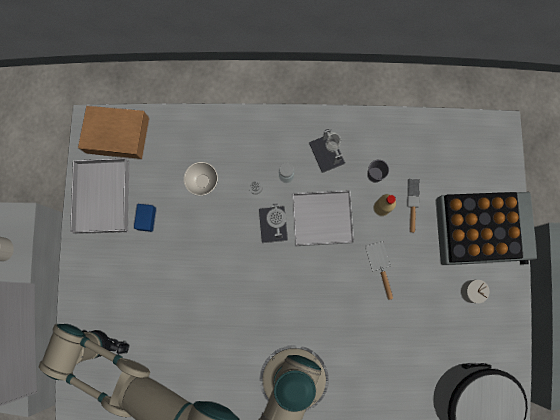

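View pics/b.png

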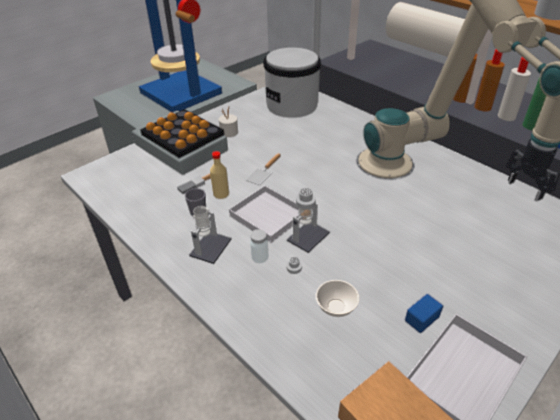

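The top view shows two cap-like things: the cap on the jar at (277,217), and a smaller loose one at (255,187). It also shows two stands: (273,223), nearer the base and next to the tray at (322,218), and a far one at (327,150). I choose the near stand and its cap, and check both in a crop.

Run:
```python
from h import *
a=cv2.imread('pics/a.png');b=cv2.imread('pics/b.png')
c=cv2.resize(a[170:260,245:365],(800,600),interpolation=cv2.INTER_CUBIC)[:, :]
d=cv2.resize(b[180:260,250:340],None,fx=4.4,fy=4.4,interpolation=cv2.INTER_CUBIC)
c=cv2.resize(a[180:255,250:360],(400,273),interpolation=cv2.INTER_CUBIC)
o=np.zeros((600,800,3),np.uint8);o[:273,:400]=c;o[:352,404:800]=d[:352,:396];
cv2.imwrite('pics/c.png',o[:360])
print('cap',atz('top',(277,217),.184),'small',atz('top',(255,187),.03))
for uv in [(293,193),(351,191),(354,242),(296,246)]: print('tray',atz('top',uv,.032))
for uv in [(260,208),(285,205),(288,241),(262,243)]: print('base',atz('top',uv,.01))
print('capscene',atz('scene',(306,192),.184))
for n,uv in dict(jar2=(287,175),bowl=(201,179),cup=(378,170),sauce=(386,204),tin=(145,217),spat=(376,255)).items(): print(n,atz('top',uv,.03))
```

```text
cap [0.53076135 0.06027013 0.184     ] small [0.65623637 0.14189492 0.03      ]
tray [0.63636349 0.00994537 0.032     ]
tray [ 0.64607127 -0.19098537  0.032     ]
tray [ 0.46906127 -0.2002083   0.032     ]
tray [ 0.45329474 -0.0023445   0.032     ]
base [0.58591617 0.12404458 0.01      ]
base [0.59762162 0.03716855 0.01      ]
base [0.47206818 0.02510002 0.01      ]
base [0.46392629 0.11458587 0.01      ]
capscene [0.53241921 0.06779391 0.184     ]
jar2 [0.70018401 0.03151436 0.03      ]
bowl [0.68255142 0.33181929 0.03      ]
cup [ 0.72277133 -0.28725116  0.03      ]
sauce [ 0.60226872 -0.31314379  0.03      ]
tin [0.54551882 0.52432011 0.03      ]
spat [ 0.42531584 -0.27594022  0.03      ]
```

View pics/c.png

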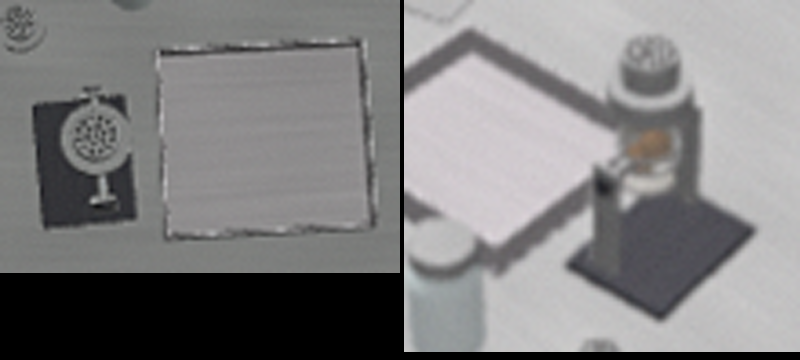

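The close crop confirms it: the near stand's jar holds the candies and wears the large cap, and the small loose cap at top left of the crop is the decoy. Now I move above the cap, pre-turning clockwise.

```bash
python3 -m inch '[{"claw":1,"travel":[0.65,-0.82,0],"turn":-0.2},{"claw":1,"travel":[0.65,-0.82,0],"turn":-0.2},{"claw":1,"travel":[0.65,-0.82,0],"turn":-0.2},{"claw":1,"travel":[0.65,-0.82,0],"turn":-0.2},{"claw":1,"travel":[0.65,-0.82,0],"turn":-0.2}]' 40
python3 -m inch '[{"claw":1,"travel":[0.65,-0.82,0.1],"turn":-0.13},{"claw":1,"travel":[0.65,-0.82,0.1],"turn":-0.13},{"claw":1,"travel":[0.65,-0.82,0.1],"turn":-0.13},{"claw":1,"travel":[0.65,-0.82,0.1],"turn":-0.13},{"claw":1,"travel":[0.65,-0.82,0.1],"turn":-0.13}]'
python3 -m inch '[{"claw":1,"travel":[0.43,-0.70,0.1],"turn":0},{"claw":1,"travel":[0.43,-0.70,0.1],"turn":0},{"claw":1,"travel":[0.43,-0.70,0.1],"turn":0},{"claw":1,"travel":[0.43,-0.70,0.1],"turn":0},{"claw":1,"travel":[0.43,-0.70,0.1],"turn":0}]'
python3 - <<'E'
from h import *
s=get_state();print(s['position'],s['qpos'])
a=snap('wrist','d.png');print(proj('wrist',[.531,.063,.184]))
E
```

```text
clock: 0.6
position: [0.2726, 0.3897, 0.25]
ee_rot: [0.001, 0.427, 0.904, -0.001]
contact_force: [0.2, 1.0, 0.3]
width: 0.0854
gripper_force: 0.0
clock: 1.1
position: [0.4035, 0.2268, 0.2707]
ee_rot: [0.001, 0.6, 0.8, 0.0]
contact_force: [0.1, 0.8, -0.3]
width: 0.0851
gripper_force: 0.0
clock: 1.6
position: [0.4875, 0.089, 0.29]
ee_rot: [-0.0, 0.6, 0.8, 0.0]
contact_force: [-0.8, 0.1, -0.9]
width: 0.0853
gripper_force: 0.0
[0.48751739 0.08895293 0.29001202] [ 3.95337237e-02  1.34129939e-01  1.59325695e+00  6.30182237e-04
  1.41445085e+00 -2.45517944e-01]
[326.22964132 266.13644543]
```

View pics/d.png

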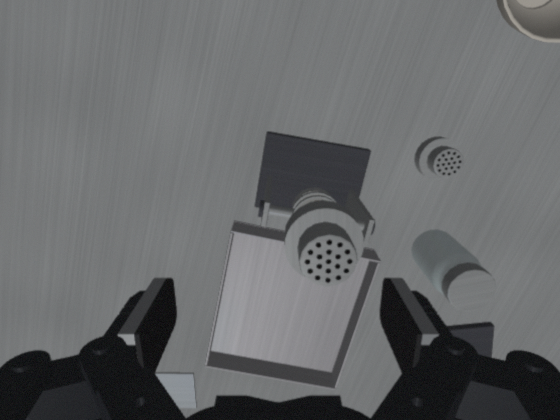

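The wrist view shows the dotted cap top centred at about (328,260). The jar's stand and the tray lie beneath it.

Run:
```python
from h import *
a=cv2.imread('pics/d.png')
hsv=cv2.cvtColor(a,6);print(atz('wrist',(328,260),.184))
d=(hsv[225:295,290:365]<50).astype(np.uint8)
n,l,st,c=cv2.connectedComponentsWithStats(d)
pts=np.array([c[i]+[290,225] for i in range(1,n) if 5<st[i,4]<120]); print(len(pts),cv2.minEnclosingCircle(pts.astype(np.float32)))
ct=np.array(cv2.minEnclosingCircle(pts.astype(np.float32))[0]);w=atz('wrist',ct,.184);print(w,(w-get_state()['position'])/.2)
for uv in [(268,132),(370,150)]: print(atz('wrist',uv,.01))
```

```text
[0.53062248 0.06798806 0.184     ]
19 ((328.2225036621094, 260.85321044921875), 20.978120803833008)
[0.53099505 0.06739285 0.184     ] [ 0.22344157 -0.11422212 -0.52900012]
[0.46646632 0.12040258 0.01      ]
[0.58214091 0.13367712 0.01      ]
```

```bash
python3 -m inch '[{"claw":1,"travel":[0.218,-0.113,0],"turn":0},{"claw":1,"travel":[0.218,-0.113,-0.2],"turn":0},{"claw":1,"travel":[0.218,-0.113,-0.4],"turn":0},{"claw":1,"travel":[0.218,-0.113,-0.55],"turn":0},{"claw":1,"travel":[0.218,-0.113,-0.55],"turn":0}]'
python3 -m inch '[{"claw":-0.2,"travel":[0,0,0],"turn":0},{"claw":-0.2,"travel":[0,0,0],"turn":0},{"claw":-0.2,"travel":[0,0,0],"turn":0},{"claw":-0.2,"travel":[0,0,0],"turn":0},{"claw":-0.2,"travel":[0,0,0],"turn":0}]' 30
```

```text
clock: 2.15
position: [0.5255, 0.0693, 0.176]
ee_rot: [-0.005, 0.598, 0.802, -0.003]
contact_force: [-0.6, -0.6, -0.7]
width: 0.0855
gripper_force: 0.0
clock: 2.65
position: [0.5311, 0.0674, 0.1825]
ee_rot: [0.001, 0.599, 0.801, 0.002]
contact_force: [-0.8, 1.1, 5.9]
width: 0.0411
gripper_force: 30.0
```

```bash
python3 -m inch '[{"claw":-0.2,"travel":[0,0,0.01],"turn":0.04},{"claw":-0.2,"travel":[0,0,0.01],"turn":0.08},{"claw":-0.2,"travel":[0,0,0.01],"turn":0.12},{"claw":-0.2,"travel":[0,0,0.01],"turn":0.16},{"claw":-0.2,"travel":[0,0,0.01],"turn":0.2}]'
python3 -m inch '[{"claw":-0.2,"travel":[0,0,0],"turn":0.045},{"claw":-0.2,"travel":[0,0,0],"turn":0.09},{"claw":-0.2,"travel":[0,0,0],"turn":0.135},{"claw":-0.2,"travel":[0,0,0],"turn":0.18},{"claw":-0.2,"travel":[0,0,0],"turn":0.22}]'
python3 -m inch '[{"claw":-0.2,"travel":[0,0,0],"turn":0},{"claw":-0.2,"travel":[0,0,0],"turn":0},{"claw":-0.2,"travel":[0,0,0],"turn":0}]'
```

```text
clock: 3.15
position: [0.5303, 0.0669, 0.1829]
ee_rot: [0.0, 0.319, 0.948, 0.0]
contact_force: [-0.1, 0.2, 0.4]
width: 0.0414
gripper_force: 30.3
clock: 3.65
position: [0.5295, 0.0661, 0.1827]
ee_rot: [-0.0, -0.021, 1.0, -0.001]
contact_force: [-1.3, -2.4, 0.3]
width: 0.0409
gripper_force: 30.4
clock: 3.95
position: [0.53, 0.0661, 0.1827]
ee_rot: [0.0, -0.017, 1.0, -0.001]
contact_force: [-2.1, -4.9, 2.3]
width: 0.041
gripper_force: 30.5
```

```bash
python3 -m inch '[{"claw":-0.2,"travel":[0,0,0.06],"turn":0},{"claw":-0.2,"travel":[0,0,0.12],"turn":0},{"claw":-0.2,"travel":[0,0,0.2],"turn":0},{"claw":-0.2,"travel":[0,0,0.3],"turn":0},{"claw":-0.2,"travel":[0,0,0.4],"turn":0}]'
python3 -m inch '[{"claw":-0.2,"travel":[0,0,0],"turn":0},{"claw":-0.2,"travel":[0,0,0],"turn":0}]'
python3 - <<'E'
from h import *
b=snap('scene','e1.png')
cv2.imwrite('pics/e.png',cv2.resize(b[140:290,220:380,::-1],(640,600),interpolation=cv2.INTER_CUBIC))
E
```

```text
clock: 4.45
position: [0.5308, 0.0685, 0.2645]
ee_rot: [0.001, -0.018, 1.0, 0.002]
contact_force: [-0.1, 0.1, -1.1]
width: 0.0407
gripper_force: 30.9
clock: 4.65
position: [0.5305, 0.0679, 0.2631]
ee_rot: [0.001, -0.018, 1.0, 0.001]
contact_force: [0.9, 0.6, -0.2]
width: 0.0407
gripper_force: 30.9
```

View pics/e.png

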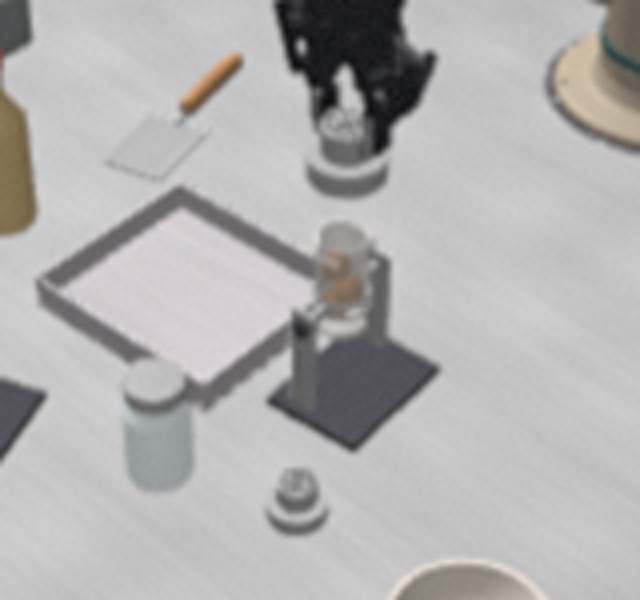

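The cap is in the gripper, at about (345,160) in the crop. The jar at (345,280) is still upright, with the candies inside.

```bash
python3 -m inch '[{"claw":-0.2,"travel":[-0.1,0.15,0],"turn":0},{"claw":-0.2,"travel":[-0.2,0.35,0],"turn":0},{"claw":-0.2,"travel":[-0.35,0.55,0],"turn":0},{"claw":-0.2,"travel":[-0.5,0.75,-0.1],"turn":0},{"claw":-0.2,"travel":[-0.6,0.95,-0.25],"turn":0}]'
python3 -m inch '[{"claw":-0.2,"travel":[0,0.05,-0.2],"turn":0},{"claw":-0.2,"travel":[0,0.05,-0.4],"turn":0},{"claw":-0.2,"travel":[0,0.05,-0.6],"turn":0},{"claw":-0.2,"travel":[0,0.05,-0.7],"turn":0},{"claw":-0.2,"travel":[0,0.05,-0.75],"turn":0}]'
python3 -m inch '[{"claw":-0.2,"travel":[0,0,0],"turn":0},{"claw":-0.2,"travel":[0,0,-0.02],"turn":0},{"claw":-0.2,"travel":[0,0,-0.05],"turn":0},{"claw":-0.2,"travel":[0,0,-0.07],"turn":0},{"claw":-0.2,"travel":[0,0,-0.07],"turn":0}]'
```

```text
clock: 5.2
position: [0.4114, 0.253, 0.2164]
ee_rot: [0.001, -0.018, 1.0, 0.001]
contact_force: [1.1, 0.5, -2.3]
width: 0.041
gripper_force: 30.9
clock: 5.7
position: [0.4106, 0.2607, 0.0635]
ee_rot: [-0.003, -0.018, 1.0, -0.001]
contact_force: [0.2, 0.4, 0.0]
width: 0.0408
gripper_force: 30.9
clock: 6.2
position: [0.4129, 0.2613, 0.0525]
ee_rot: [-0.0, -0.018, 1.0, 0.0]
contact_force: [-0.5, 0.3, -1.5]
width: 0.0408
gripper_force: 30.9
```

```bash
python3 -m inch '[{"claw":-0.2,"travel":[0,0,0],"turn":0},{"claw":-0.2,"travel":[0,0,-0.01],"turn":0},{"claw":-0.2,"travel":[0,0,-0.02],"turn":0},{"claw":-0.2,"travel":[0,0,-0.02],"turn":0}]'
python3 -m inch '[{"claw":-0.2,"travel":[0,0,-0.01],"turn":0},{"claw":-0.2,"travel":[0,0,-0.02],"turn":0},{"claw":-0.2,"travel":[0,0,-0.02],"turn":0},{"claw":-0.2,"travel":[0,0,-0.02],"turn":0}]'
```

```text
clock: 6.6
position: [0.4129, 0.2613, 0.0483]
ee_rot: [-0.0, -0.018, 1.0, -0.0]
contact_force: [-1.3, -0.6, -1.0]
width: 0.0408
gripper_force: 30.9
clock: 7.0
position: [0.4132, 0.2614, 0.0456]
ee_rot: [0.0, -0.018, 1.0, 0.0]
contact_force: [-2.6, -1.4, 9.8]
width: 0.0409
gripper_force: 31.8
```

```bash
python3 -m inch '[{"claw":0,"travel":[0,0,0],"turn":0},{"claw":0.6,"travel":[0,0,0],"turn":0},{"claw":1,"travel":[0,0,0],"turn":0},{"claw":1,"travel":[0,0,0],"turn":0},{"claw":1,"travel":[0,0,0],"turn":0}]'
python3 -m inch '[{"claw":1,"travel":[0,0,0.05],"turn":0},{"claw":1,"travel":[0,0,0.2],"turn":0},{"claw":1,"travel":[0,0,0.4],"turn":0},{"claw":1,"travel":[0,0,0.65],"turn":0},{"claw":1,"travel":[0,0,0.9],"turn":0}]'
python3 - <<'E'
from h import *
b=snap('scene','f1.png');a=snap('top','f2.png')
o=np.zeros((560,800,3),np.uint8);o[:450,:480]=cv2.resize(b[140:290,240:400,::-1],(480,450));o[:330,480:]=cv2.resize(a[170:280,200:306,::-1],(320,330))
cv2.imwrite('pics/f.png',o[:450])
E
```

```text
clock: 7.5
position: [0.413, 0.2613, 0.0443]
ee_rot: [-0.0, -0.018, 1.0, -0.0]
contact_force: [-0.1, -0.8, -0.4]
width: 0.0851
gripper_force: 0.0
clock: 8.0
position: [0.4124, 0.2611, 0.2268]
ee_rot: [-0.0, -0.018, 1.0, 0.0]
contact_force: [1.2, 0.6, 0.3]
width: 0.0849
gripper_force: 0.0
```

View pics/f.png

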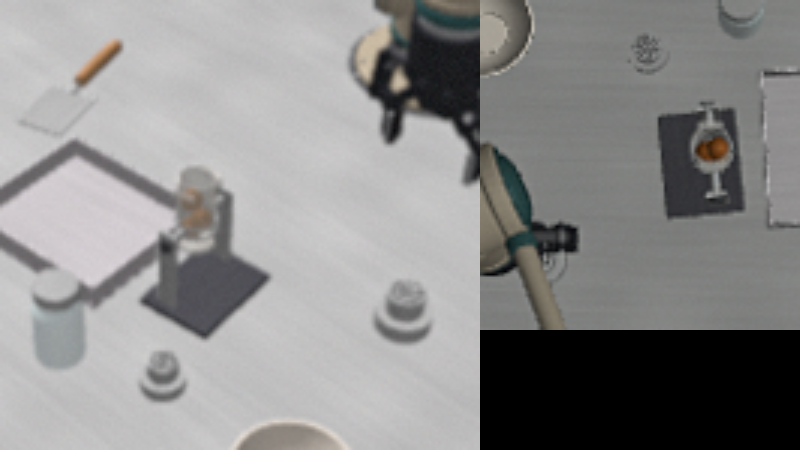

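The scene view shows the cap standing on the counter at (405,310), released, and the open jar upright. Next I go behind the jar with the fingers shut.

```bash
python3 -m inch '[{"claw":-1,"travel":[0.2,-0.2,0],"turn":0},{"claw":-1,"travel":[0.4,-0.4,0],"turn":0},{"claw":-1,"travel":[0.588,-0.58,0],"turn":0},{"claw":-1,"travel":[0.588,-0.58,-0.15],"turn":0},{"claw":-1,"travel":[0.588,-0.58,-0.32],"turn":0}]'
python3 -m inch '[{"claw":-1,"travel":[0,0,0],"turn":0},{"claw":-1,"travel":[0,0,0],"turn":0},{"claw":-1,"travel":[0,-0.03,0],"turn":0},{"claw":-1,"travel":[0,-0.06,0],"turn":0},{"claw":-1,"travel":[0,-0.1,0],"turn":0}]'
```

```text
clock: 8.6
position: [0.5339, 0.1433, 0.1608]
ee_rot: [0.003, -0.016, 1.0, -0.0]
contact_force: [-0.9, -0.2, -0.8]
width: 0.0124
gripper_force: 0.0
clock: 9.1
position: [0.5311, 0.1253, 0.1619]
ee_rot: [0.001, -0.018, 1.0, 0.0]
contact_force: [-0.9, 0.5, 0.6]
width: 0.0003
gripper_force: 0.0
```

```bash
python3 -m inch '[{"claw":-1,"travel":[0,-0.11,0],"turn":0},{"claw":-1,"travel":[0,-0.175,0.01],"turn":0},{"claw":-1,"travel":[0,-0.24,0.02],"turn":0},{"claw":-1,"travel":[0.01,-0.3,0.01],"turn":0},{"claw":-1,"travel":[0.01,-0.365,-0.02],"turn":0}]'
python3 -m inch '[{"claw":-1,"travel":[0,-0.04,-0.04],"turn":0},{"claw":-1,"travel":[0.01,-0.09,-0.1],"turn":0},{"claw":-1,"travel":[0.01,-0.14,-0.14],"turn":0},{"claw":-1,"travel":[0.01,-0.19,-0.18],"turn":0},{"claw":-1,"travel":[0.01,-0.2,-0.21],"turn":0}]'
```

```text
clock: 9.6
position: [0.5341, 0.0515, 0.1579]
ee_rot: [0.002, -0.018, 1.0, -0.0]
contact_force: [2.4, 1.6, 6.1]
width: 0.0
gripper_force: 2.8
clock: 10.1
position: [0.5343, 0.011, 0.1137]
ee_rot: [-0.0, -0.018, 1.0, -0.0]
contact_force: [0.2, 0.3, 1.9]
width: 0.0002
gripper_force: 1.2
```

Run:
```python
from h import *
b=snap('scene','g1.png');a=snap('top','g2.png')
o=np.zeros((450,800,3),np.uint8);o[:,:480]=cv2.resize(b[140:290,220:380,::-1],(480,450));o[:330,480:]=cv2.resize(a[170:280,254:360,::-1],(320,330))
cv2.imwrite('pics/g.png',o)
```

```text
(no output)
```

View pics/g.png

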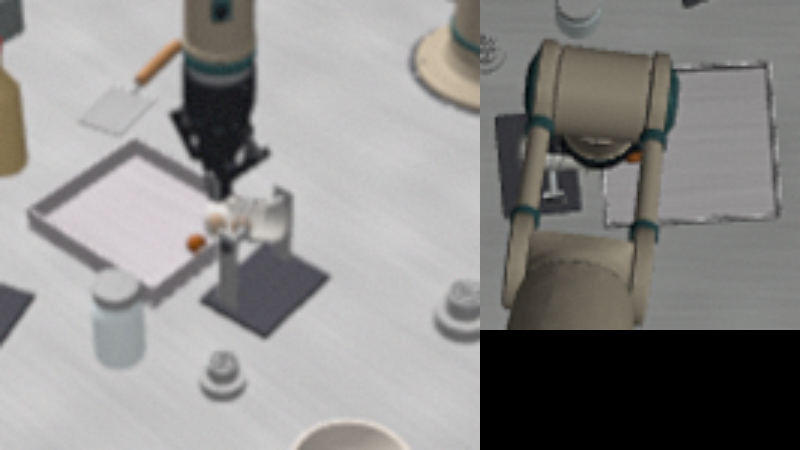

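The scene view shows the jar tipped just past level. One candy is in the tray at (195,243), and at least one is still in the jar near (215,222). I press further down.

```bash
python3 -m inch '[{"claw":-1,"travel":[0,0,-0.02],"turn":0},{"claw":-1,"travel":[0,0,-0.05],"turn":0},{"claw":-1,"travel":[0,0,-0.07],"turn":0},{"claw":-1,"travel":[0,0,-0.07],"turn":0},{"claw":-1,"travel":[0,0,-0.07],"turn":0}]'
python3 -m inch '[{"claw":-1,"travel":[0,0,0],"turn":0},{"claw":-1,"travel":[0,0,0.15],"turn":0},{"claw":-1,"travel":[0,0.1,0.35],"turn":0},{"claw":-1,"travel":[0,0.3,0.5],"turn":0},{"claw":-1,"travel":[0,0.5,0.6],"turn":0}]'
python3 -m inch '[{"claw":-1,"travel":[-0.2,0.2,0.1],"turn":0},{"claw":-1,"travel":[-0.4,0.4,0.2],"turn":0},{"claw":-1,"travel":[-0.6,0.6,0.2],"turn":0},{"claw":-1,"travel":[-0.7,0.7,0.2],"turn":0},{"claw":-1,"travel":[-0.7,0.7,0.2],"turn":0}]'
python3 - <<'E'
from h import *
b=snap('scene','h1.png');a=snap('top','h2.png')
o=np.zeros((450,800,3),np.uint8);o[:,:480]=cv2.resize(b[140:290,240:400,::-1],(480,450));o[:330,480:]=cv2.resize(a[170:280,254:360,::-1],(320,330))
cv2.imwrite('pics/h.png',o)
E
```

```text
clock: 10.7
position: [0.5355, 0.0113, 0.1042]
ee_rot: [0.002, -0.019, 1.0, -0.002]
contact_force: [-5.4, -4.7, 25.9]
width: -0.0004
gripper_force: 11.5
clock: 11.2
position: [0.5354, 0.1138, 0.2227]
ee_rot: [0.002, -0.017, 1.0, 0.001]
contact_force: [0.9, 0.4, 0.0]
width: -0.0003
gripper_force: 0.0
clock: 11.7
position: [0.3898, 0.256, 0.2606]
ee_rot: [-0.001, -0.021, 1.0, 0.002]
contact_force: [1.4, -0.7, -0.9]
width: 0.0001
gripper_force: 0.0
```

View pics/h.png

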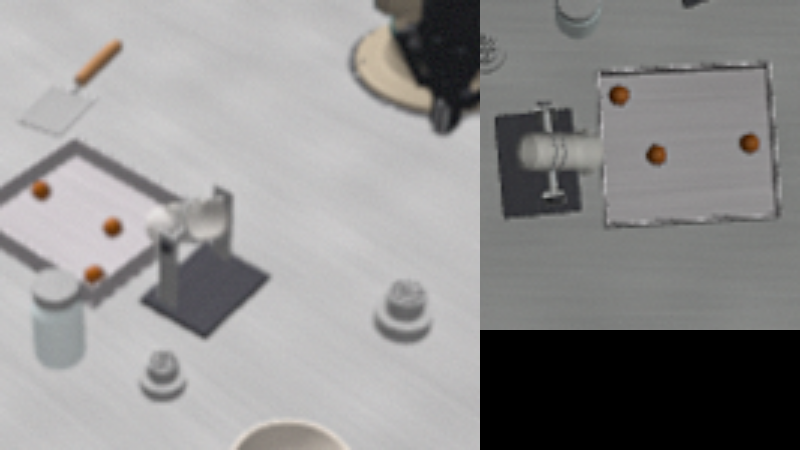

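All three candies lie in the tray, at (619,95), (656,155) and (749,143) in the top crop. The jar is tipped over, and the tip height puts it at about 2.1 rad. The cap stands on the counter at (405,310) in the scene crop. I let things settle and check that the candies are still.

```bash
for i in 1 2 3; do python3 -m inch '[{"claw":-1,"travel":[0,0,0],"turn":0},{"claw":-1,"travel":[0,0,0],"turn":0},{"claw":-1,"travel":[0,0,0],"turn":0},{"claw":-1,"travel":[0,0,0],"turn":0},{"claw":-1,"travel":[0,0,0],"turn":0}]' | head -1; done
python3 - <<'E'
from h import *
def f(a):
    h=cv2.cvtColor(a[185:250,290:360],cv2.COLOR_RGB2HSV); m=cv2.inRange(h,(3,120,50),(25,255,255))
    n,l,s,c=cv2.connectedComponentsWithStats(m); return [atz('top',c[i]+[290,185],.015).round(3)[:2].tolist() for i in range(1,n) if s[i,4]>8]
print(f(cv2.imread('pics/h2.png')[:,:,::-1]));print(f(snap('top','i1.png')));print(f(snap('top','i2.png')))
E
```

```text
clock: 12.3
clock: 12.8
clock: 13.3
[[0.611, -0.014], [0.556, -0.164], [0.542, -0.057]]
[[0.611, -0.014], [0.556, -0.164], [0.542, -0.057]]
[[0.611, -0.014], [0.556, -0.164], [0.541, -0.057]]
```

```bash
python3 -c "
from rig import ticket
print(ticket.sign_off())"
```

```text
the job is handed in; nothing more can be done
None
```

I handed the job in at about 13.4 s on the robot's clock, though the sign-off gave no verdict: the cap stands on the counter clear of the tray and stand, the jar is tipped to about 2.1 rad (estimated from the fingertip height), and all three candies lie still in the tray.

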